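# Present the sweet dish to the bell

## Task

A guest has rung the service bell, which stands either to the left or to the right of the sweet dish (the honey jar stands on the other side). Take the dish by the wooden grip of its hoop handle, lift it straight up about 10 cm off its round board, and then, in the air over the board, turn it about a quarter turn so that its blue serving lip points at the bell. Keep it level and move gently so that the loose red ball stays inside the brass ring in the middle, disturb nothing else, and finish still holding the dish up there.

Things in the scene. Friction and masses are not known exactly. Their poses are not given: they have to be found in the camera images.
- dish: White round shallow dish, 160 mm across, rim 23 mm high, 0.25 kg, loose, on the board. Origin: centre of its underside; z up; +x points out through its blue serving lip (a rounded tongue at rim height, tip 124 mm from the centre). A steel hoop (7 mm wire) stands over it in its y-z plane, 155 mm wide, legs at +y and -y
- dish_grip (a point): Centre of the light wooden grip at the top of the hoop, 118 mm above the dish's underside, right over its middle: a bar 64 mm long along the dish's y, 16 mm wide along the dish's x, 16 mm high, flat sides. Axes as the dish's. The gap between its underside and the ball is about 70 mm
- dish_middle (a point): Middle of the dish's inside, its lowest point, 8 mm above the underside and on its axis. Axes as the dish's. The inside rises from here at 4 degrees out to 27 mm, then at 16 degrees to the rim; a thin brass ring of 25 mm radius is marked round this point
- ball_center (a point): Centre of the loose red ball, 30 mm across, 20 g, that lies in the middle of the dish; it rolls freely
- board: Round dark wooden board, 200 mm across, 10 mm thick, fixed to the worktop. Origin: centre of its underside, at worktop height. The dish starts on its middle
- bell: Service bell, white dome on a black foot, 80 mm across, 58 mm high, loose. Origin: centre of its underside. It stands 24 to 33 cm from the dish, on the left or on the right
- honey: Honey jar with a green lid, 64 x 68 mm, 84 mm high, loose. Origin: centre of its underside. It stands on the side where the bell does not
- jam_jar_1: Jam jar with a red lid, 65 mm across, 97 mm high, loose, behind the dish at the far edge; leave alone
- treat: Muffin, 85 mm across, 73 mm high, loose, behind and to the left of the dish; leave alone
Things that resemble listed ones, but are neither listed nor needed, are in the scene too. Leave any purple look-alike of the bell alone.

How it is judged:
On the way, in this order (a step that is already met when the one before it is completed fails the run):
1. the dish is lifted at least 35 mm clear of the board before it is turned (height (world z) of dish above 0.045 m and (y of bell in the frame of dish above 0.13 m or y of bell in the frame of dish below -0.13 m)), for 0.2 s.
2. in the air, the dish is turned until its lip points at the bell (height (world z) of dish above 0.045 m and x of bell in the frame of dish above 0.1 m and y of bell in the frame of dish between -0.045 and 0.045 m), for 0.2 s.
At the end, for the whole second after the job is handed in: The fingers hold the dish still, its underside 50 to 170 mm above the board's top and its centre within 60 mm sideways of the board's centre, level within 7 degrees; the line along its lip passes within 45 mm of the bell's centre, lip towards the bell; the ball lies inside the brass ring (height (world z) of dish between 0.06 and 0.18 m and horizontal distance between dish and board below 0.06 m and x of bell in the frame of dish above 0.1 m and y of bell in the frame of dish between -0.045 and 0.045 m and angle between dish's own z axis and vertical below 0.12 rad and distance between ball_center and dish_middle below 0.029 m and contact force between the fingers and dish above 1 N and linear speed of dish below 0.03 m/s); the arm keeps its last pose, push and grip.
It fails at once if the ball's centre leaves the brass ring (25 mm from the dish's axis) (horizontal distance between ball_center and dish_middle above 0.025 m).
It fails at once if the dish is tilted more than 10 degrees (angle between dish's own z axis and vertical above 0.175 rad).
It fails at once if the bell, the honey jar or another bystander is moved by more than 15 mm (distance of any of bell, honey, jam_jar_1, treat from where it was at the start of the episode above 0.015 m).
It also fails if it takes over 42 s, if anything falls off the work surface, if the arm or the gripper's body presses on something with over 40 N, if the wrist force passes 120 N, or if a joint passes its speed limit or range.

## Robot

A 7-joint arm with a two-finger parallel gripper is mounted at the origin on a cart in front of the work surface, level with it; the furniture and walls round the work are solid. World frame = base frame: x ahead of the robot, y to its left, z up, the work surface at z = 0. Lengths are in m, angles in rad, forces in N, time in s.
With the tool pointing down it reaches from about 0.4 to 0.85 m from the base axis. Payload 10.4 kg.
Tool frame: the origin (TCP) lies at the very end of the fingers, on their centre line; the grasp point (between the pads) lies 19 mm behind it; z points along the fingers, y is the line along which they close (so a half turn about z gives the same grasp; the last joint's range is limited). The gripper opens to 87 mm and grips with 3 to 60 N. Pads are 19 mm wide; open, the fingers measure 117 mm over their backs; the gripper's body (75 mm by 190 mm) begins 51 mm behind the grasp point.
Start: joints at [-1.2, 0.332, -0.065, 1.46, 0.022, 1.35, -0.088], TCP at [0.24, 0.577, 0.223] pointing down, gripper open.
Joint ranges: [-2.6, 2.6], [-0.5, 2.12], [-1.47, 1.34], [0.16, 2.42], [-1.27, 4.41], [0.06, 2.06], [-2.6, 2.6]. Speed limits (rad/s): [2.22, 2.22, 2.79, 2.79, 3.14, 3.14, 3.14].

## Interface

Orientations are given as a unit quaternion [x, y, z, w].
In Python, from bench import * gives the robot as it stands.
- The arm moves only by the tool step_arm, never from a script. Its arguments are lists of equal length, an entry for each row: "delta_pos": the shift along the world's x, y, z in units of 25 mm (1.0 is 25 mm), a list of three; "turn": the turn about the world's z in units of 0.12 rad (1.0 is 0.12 rad). In form: {"delta_pos": [[tx, ty, tz], ...], "turn": [turn, ...]}. A call has 1 to 12 rows; each row shifts and turns the commanded pose from where the row before left it; what a row does not reach is not made up. A row lasts 1/10 s, in which the tool goes at most 50 mm and 8.59 degrees, less where a joint would pass 70% of its speed; a pose out of reach is approached as far as the arm can. A call with a number of a shift or a turn outside -1 to 1 is refused whole. A call with a gripper value outside its range is refused whole. "grip" is the closure, from 0 (fully open) to 1 (shut), set as the call begins (left out, the last holds). The fingers move at their own pace and stop on an object; "newtons" is the grip in N (left out, the last holds). Time passes only in rows, so rows that do not move let the fingers close. It gives the time, the measured TCP pose, the force, the opening and the grip force at its end, in the units of the state.
- read_state(): the state, without advancing time (a new reading comes with each control period).
- camera(name): name is "scene" or "top"; returns a dict with "image" (480x640x3 uint8, red, green, blue), "z_map" (480x640 float32, m along the optical axis (not along the pixel's ray), 0 where there is no reading), "mtx" (3x3 intrinsics, pixels), "view" (4x4, takes a point from world to camera coordinates). Camera axes: x right, y up, looking along -z (the intrinsics and any distortion apply to the point x, -y, -z); pixel columns grow to the right and rows downward; lengths in m; the calibration is good to about 2 mm. A picture is of the moment at which its call begins.
- close_job(): hands the job in; it is judged then, once.
The state is a dict: "time": time; "joint_positions": joint angles; "joint_vel": joint speeds; "joint_torque": joint torques, N m; "ee_pos": TCP position; "eef_rot": TCP orientation; "ft_force": force on the tool from outside, world axes, zero at the start; "torque": the same for the moment, N m; "width": finger opening in m; "grip_force": force on a finger pad.
Only numpy, scipy, OpenCV 4.12 (cv2) and the standard library are available. Lean on these libraries where they do the work, as an engineer would, in place of code of your own. Each camera call takes 0.05 s, during which the arm holds its last target. There are 200 camera calls.

## Working session

There is one attempt and no reset: what is moved stays moved. The work goes in short steps, Python scripts to look and compute and a tool call to move; the robot and the scene stay as the last step left them, time stands still between calls to the robot, and variables do not carry over. Pictures are saved under pics/ and viewed, at most 10 in all, crops included, and the job is handed in when it is done.

Besides the shell and the picture viewer there is one more tool, called after "Call:" as name(argument=value, ...) on one line, values as JSON. step_arm: Moves the arm, as the interface text tells. Shifts and turns lie within -1 to 1; 1 stands for 25 mm of shift or 0.12 rad of turn. Its arguments: {"type":"object","properties":{"delta_pos":{"type":"array"},"turn":{"type":"array"},"grip":{"type":"number"},"newtons":{"type":"number"}},"required":["delta_pos","turn"]}

```bash
mkdir -p pics; cat > h.py <<'E'
from bench import *
import numpy as np, cv2
def P(c,u,v,z=None):
    K=c["mtx"];V=c["view"]
    u,v=int(u),int(v)
    if z is None:
        d=np.median([x for x in c["z_map"][v-1:v+2,u-1:u+2].ravel() if x>0])
    else: d=1
    p=np.linalg.inv(K)@[u,v,1]*d; p=np.array([p[0],-p[1],-p[2]])
    R=V[:3,:3];C=-R.T@V[:3,3]
    if z is None: return R.T@p+C
    r=R.T@p; return C+r*(z-C[2])/r[2]
E
python3 - <<'E'
from h import *
import pickle
for n in("scene","top"):
    c=camera(n); pickle.dump(c,open(n+".pkl","wb")); cv2.imwrite(f"pics/{n}0.png",c["image"][:,:,::-1])
print(read_state())
E
```

```text
{'time': 0.1, 'joint_positions': array([-1.19959705,  0.33280345, -0.06465735,  1.46082236,  0.02163962,
        1.34986701, -0.08853697]), 'joint_vel': array([-2.94840351e-05, -1.27913284e-04,  4.28591701e-05, -2.70440179e-03,
        5.87412815e-04,  3.23154695e-04,  8.89022238e-04]), 'joint_torque': array([ 8.14247924e-04, -6.24544930e+01,  2.42913858e-02, -3.90720892e+01,
       -6.12964737e-02,  3.65304819e-02,  7.06949891e-06]), 'ee_pos': array([0.23972808, 0.57685216, 0.22185335]), 'eef_rot': array([ 1.95654355e-01,  9.80672734e-01, -5.98593205e-04, -6.62270578e-05]), 'ft_force': array([ 0.46026832, -0.11295907, -0.1669434 ]), 'torque': array([-0.0187215 , -0.0106635 , -0.02959026]), 'grip_force': 0.0, 'width': 0.08709797385133954}
```

View pics/scene0.png

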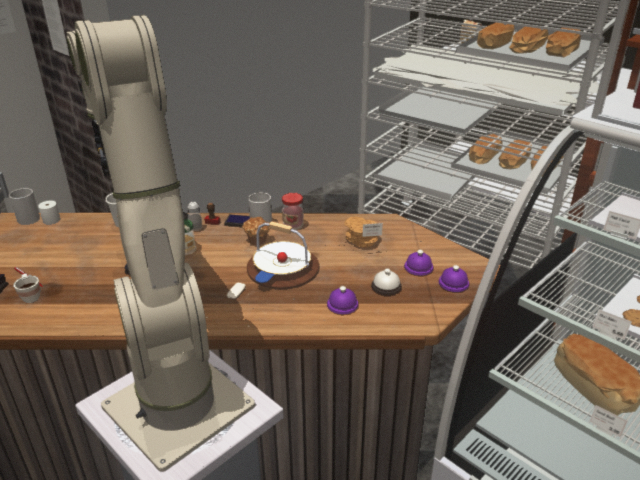

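View pics/top0.png

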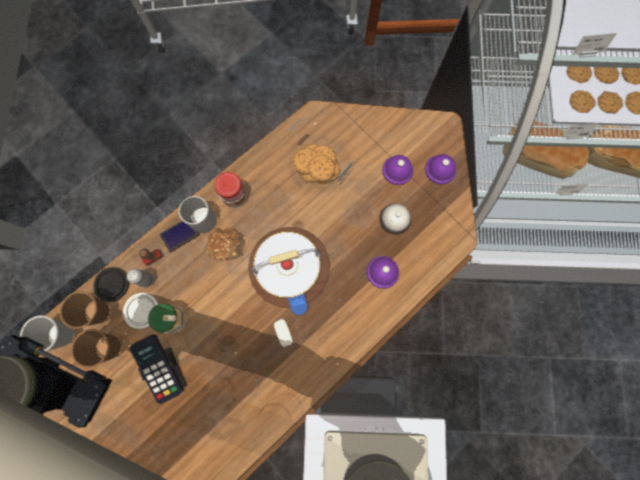

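The scene view shows the dish at (282,258), the white bell at (387,281) and the robot at left. In the top view the dish is at (287,264) with its lip at (299,305), the white bell at (396,217), the honey jar at (163,318), and purple look-alikes around the bell. I'll enlarge both views of the dish.

```bash
python3 - <<'E'
from h import *
import pickle
c=pickle.load(open("top.pkl","rb")); s=pickle.load(open("scene.pkl","rb"))
a=cv2.resize(c["image"][215:325,235:345],None,fx=5,fy=5,interpolation=cv2.INTER_CUBIC)
b=cv2.resize(s["image"][210:295,235:335],None,fx=6,fy=6,interpolation=cv2.INTER_CUBIC)
cv2.imwrite("pics/t1.png",a[:,:,::-1]);cv2.imwrite("pics/s1.png",b[:,:,::-1])
for n,cc,pts in(("top",c,[(287,264),(284,257),(299,305),(396,217),(163,318),(383,272),(228,184),(223,245),(399,170)]),("scene",s,[(282,257),(387,272),(387,281),(264,277)])):
    for p in pts: print(n,p,P(cc,*p).round(3))
for n,cc in(("t",c),("s",s)): print(n,(-cc["view"][:3,:3].T@cc["view"][:3,3]).round(2))
E
```

```text
top (287, 264) [0.488 0.215 0.045]
top (284, 257) [0.488 0.215 0.137]
top (299, 305) [0.394 0.183 0.031]
top (396, 217) [ 0.611 -0.043  0.044]
top (163, 318) [0.352 0.481 0.084]
top (383, 272) [ 0.476 -0.012  0.045]
top (228, 184) [0.664 0.358 0.097]
top (223, 245) [0.524 0.365 0.067]
top (399, 170) [ 0.733 -0.052  0.042]
scene (282, 257) [0.484 0.206 0.043]
scene (387, 272) [ 0.614 -0.052  0.055]
scene (387, 281) [ 0.602 -0.064  0.039]
scene (264, 277) [0.395 0.179 0.036]
t [0.32 0.13 1.08]
s [-0.41 -0.83  0.96]
```

View pics/t1.png

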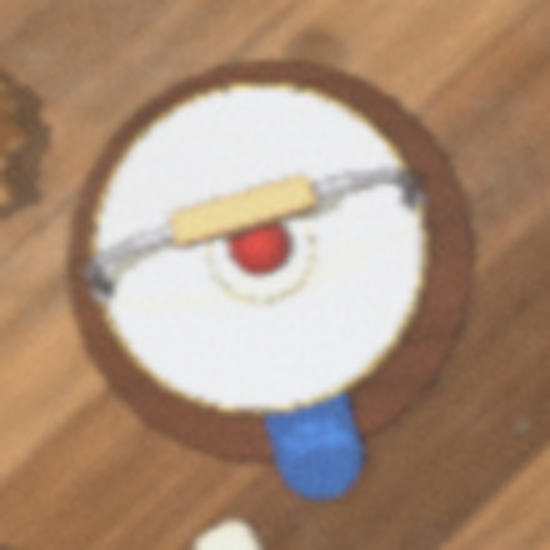

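View pics/s1.png

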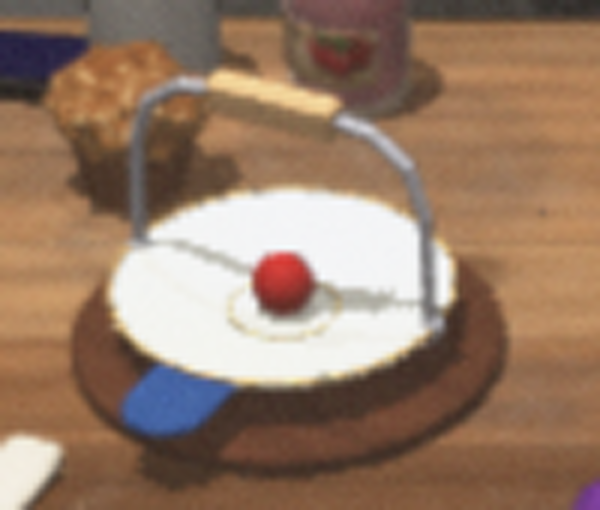

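The crops show the wooden grip with bar ends at (178,229) and (312,191) in the top crop, and (210,83) and (340,108) in the scene crop. In the top crop the rim centre is at about (260,247) and the lip tip centre at about (322,490). The ball is in the middle.

```bash
python3 - <<'E'
from h import *
import pickle
from scipy.spatial.transform import Rotation as R
c=pickle.load(open("top.pkl","rb")); s=pickle.load(open("scene.pkl","rb"))
def Pm(c):
    return c["mtx"]@np.diag([1,-1,-1])@c["view"][:3]
T=lambda a:((a[0]+.5)/5-.5+235,(a[1]+.5)/5-.5+215)
S=lambda a:((a[0]+.5)/6-.5+235,(a[1]+.5)/6-.5+210)
def ray(c,uv,z):
    p=np.linalg.inv(c["mtx"])@[*uv,1];p=p*[1,-1,-1];r=c["view"][:3,:3].T@p;C=-c["view"][:3,:3].T@c["view"][:3,3];return C+r*(z-C[2])/r[2]
q={}
for n,a,b in(("L",(178,229),(210,83)),("R",(312,191),(340,108)),("mid",(244,210),(274,97))):
    X=cv2.triangulatePoints(Pm(c),Pm(s),np.array(T(a)),np.array(S(b))).ravel();q[n]=X[:3]/X[3];print(n,q[n].round(4))
rim=ray(c,T((260,247)),.033);tip=ray(c,T((322,490)),.033);print("rim",rim,"tip",tip,np.linalg.norm(tip-rim))
d=tip-rim;g=q["L"]-q["R"];print("lip yaw",np.degrees(np.arctan2(d[1],d[0])),"y axis yaw from bar",np.degrees(np.arctan2(g[1],g[0])),np.linalg.norm(g))
# bar top pixels by colour in depth
u=c["image"].astype(int)
for n,cc,box in(("top",c,(235,345,215,325)),("scene",s,(235,335,210,295))):
    pts=[]
    for y in range(box[2],box[3]):
        for x in range(box[0],box[1]):
            r_,g_,b_=cc["image"][y,x].astype(int)
            if cc["z_map"][y,x]>0:
                p=cc["view"][:3,:3].T@((np.linalg.inv(cc["mtx"])@[x,y,1])*[1,-1,-1]*cc["z_map"][y,x]-cc["view"][:3,3])
                if p[2]>.115 and r_-b_>50 and np.hypot(*(p[:2]-rim[:2]))<.06:pts.append(p)
    pts=np.array(pts);m=pts.mean(0);w=np.linalg.svd(pts[:,:2]-m[:2])[2][0];print(n,len(pts),m.round(4),pts.max(0).round(4),np.degrees(np.arctan2(w[1],w[0])))
# bell white dome / foot
pts=[]
for y in range(195,245):
    for x in range(370,425):
        p=c["view"][:3,:3].T@((np.linalg.inv(c["mtx"])@[x,y,1])*[1,-1,-1]*c["z_map"][y,x]-c["view"][:3,3])
        if p[2]>.012: pts.append(p)
pts=np.array(pts);print("bell",(pts.max(0)+pts.min(0))/2,pts.max(0)-pts.min(0))
st=read_state();print("tool y axis",R.from_quat(st["eef_rot"]).as_matrix()[:,1])
E
```

```text
L [0.48   0.245  0.1344]
R [0.5009 0.1854 0.1371]
mid [0.4906 0.2158 0.1347]
rim [0.48972425 0.21683534 0.033     ] tip [0.37618009 0.18241868 0.033     ] 0.11864562036565068
lip yaw -163.13728654872196 y axis yaw from bar 109.33491579118895 0.06316940858758127
top 202 [0.4893 0.2169 0.1352] [0.505  0.2477 0.1403] -71.88355534293537
scene 156 [0.4876 0.2136 0.1334] [0.5048 0.2645 0.142 ] -72.16950417110657
bell [0.48734393 0.0272922  0.54539544] [0.32476913 0.21313864 1.06678581]
tool y axis [ 0.3837457   0.92343803 -0.00119996]
```

Call:
step_arm(delta_pos=[[0.2,-0.3,0],[0.4,-0.6,0],[0.42,-0.6,0],[0.42,-0.6,0],[0.42,-0.6,0],[0.42,-0.6,0],[0.42,-0.6,0],[0.42,-0.6,0],[0.42,-0.6,0],[0.42,-0.6,0],[0.42,-0.6,0],[0.42,-0.6,0]], turn=[-0.3,-0.3,-0.3,-0.3,-0.3,-0.3,-0.3,-0.3,-0.3,-0.3,-0.3,-0.3], grip=0)

```text
time: 1.3
ee_pos: [0.3607, 0.4034, 0.2226]
eef_rot: [0.403, 0.915, 0.0, 0.0]
ft_force: [-0.0, -0.2, -1.3]
width: 0.0872
grip_force: 0.0
```

Call:
step_arm(delta_pos=[[0.42,-0.6,0],[0.42,-0.6,0],[0.42,-0.6,0],[0.42,-0.6,0],[0.42,-0.6,0],[0.42,-0.6,0],[0.42,-0.6,0],[0.42,-0.6,0],[0.42,-0.6,0],[0.42,-0.6,0],[0.4,-0.6,0],[0.2,-0.4,0]], turn=[-0.3,-0.3,-0.3,-0.3,-0.3,-0.3,-0.3,-0.3,-0.3,-0.3,-0.3,-0.3])

```text
time: 2.5
ee_pos: [0.4809, 0.2278, 0.2226]
eef_rot: [0.59, 0.807, -0.0, 0.0]
ft_force: [-0.1, -0.2, 0.9]
width: 0.0869
grip_force: 0.0
```

Call:
step_arm(delta_pos=[[0,0,0],[0,0,0]], turn=[0,0])

```text
time: 2.7
ee_pos: [0.4795, 0.2301, 0.2225]
eef_rot: [0.588, 0.809, 0.0, -0.0]
ft_force: [-0.4, 0.9, -0.4]
width: 0.0873
grip_force: 0.0
```

```bash
cat > st.py <<'E'
from h import *
from scipy.spatial.transform import Rotation as R
def st():
    s=read_state();M=R.from_quat(s["eef_rot"]).as_matrix()
    print(round(s["time"],2),"tcp",s["ee_pos"].round(4),"yaw y",np.degrees(np.arctan2(M[1,1],M[0,1])).round(2),"z",M[:,2].round(3),"w",round(s["width"],4),"gf",s["grip_force"],"F",s["ft_force"].round(2),"q",s["joint_positions"].round(2))
if __name__=="__main__": st()
E
python3 st.py
```

```text
2.7 tcp [0.4795 0.2301 0.2225] yaw y 17.97 z [-0.  0. -1.] w 0.0873 gf 0.0 F [-0.35  0.91 -0.37] q [-0.79  0.12  0.28  1.72 -0.04  1.3  -0.19]
```

Call:
step_arm(delta_pos=[[0.1,-0.15,0],[0.2,-0.25,0],[0.09,-0.15,0],[0,0,-0.3],[0,0,-0.5],[0,0,-0.4],[0,0,0],[0,0,0]], turn=[0,0,0,0,0,0,0,0])

```text
time: 3.5
ee_pos: [0.4893, 0.216, 0.1922]
eef_rot: [0.588, 0.809, -0.0, -0.0]
ft_force: [-0.8, 0.2, 0.3]
width: 0.0872
grip_force: 0.0
```

```bash
python3 - <<'E'
from st import *
st()
c=camera("top");s=camera("scene")
a=cv2.resize(c["image"][215:325,235:345],None,fx=4,fy=4);b=cv2.resize(s["image"][185:295,235:335],None,fx=4,fy=4,interpolation=2)
cv2.imwrite("pics/m2.png",np.hstack([a,b])[:,:,::-1])
E
```

```text
3.5 tcp [0.4893 0.216  0.1922] yaw y 17.95 z [-0.001 -0.    -1.   ] w 0.0872 gf 0.0 F [-0.76  0.21  0.3 ] q [-0.77  0.15  0.3   1.76 -0.05  1.24 -0.15]
```

View pics/m2.png

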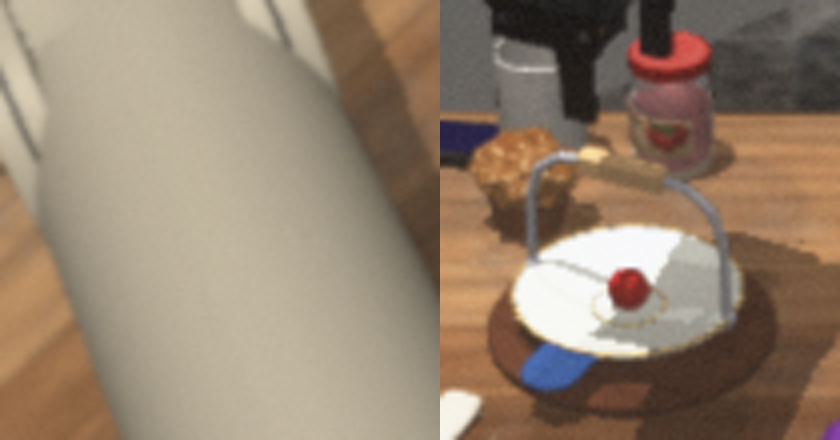

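The top view is blocked by the arm. The scene view shows the two fingers astride the wooden grip, one near (575,100) and one near (657,30), with the ball still in the ring. Next I descend.

Call:
step_arm(delta_pos=[[0,0,-0.2],[0,0,-0.4],[0,0,-0.4],[0,0,-0.4],[0,0,-0.4],[0,0,-0.4],[0,0,-0.4],[0,0,-0.3],[0,0,-0.25],[0,0,-0.14],[0,0,0],[0,0,0]], turn=[0,0,0,0,0,0,0,0,0,0,0,0], grip=0.6)

```text
time: 4.8
ee_pos: [0.4897, 0.216, 0.1106]
eef_rot: [0.588, 0.809, 0.0, 0.0]
ft_force: [0.0, 1.0, 0.8]
width: 0.0349
grip_force: 0.0
```

```bash
python3 - <<'E'
from st import *
st()
s=camera("scene")
b=cv2.resize(s["image"][185:295,235:335],None,fx=5,fy=5,interpolation=2)
cv2.imwrite("pics/s3.png",b[:,:,::-1])
E
```

```text
4.8 tcp [0.4897 0.216  0.1106] yaw y 17.93 z [ 0.  0. -1.] w 0.0349 gf 0.0 F [0.02 0.96 0.8 ] q [-0.76  0.23  0.29  1.85 -0.07  1.07 -0.13]
```

View pics/s3.png

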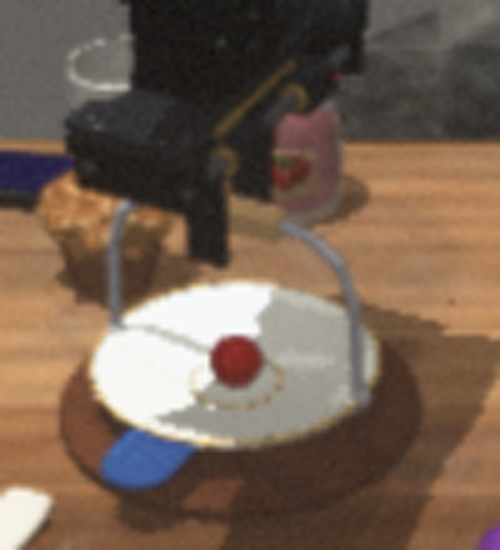

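The fingers straddle the grip at z 0.1106, the near one with its tip at (210,262), and the ball sits in the ring. I close in small steps.

Call:
step_arm(delta_pos=[[0,0,0],[0,0,0]], turn=[0,0], grip=0.74, newtons=5)

```text
time: 5.05
ee_pos: [0.4897, 0.216, 0.1106]
eef_rot: [0.588, 0.809, 0.0, 0.0]
ft_force: [-0.6, -0.8, 0.2]
width: 0.0265
grip_force: 0.0
```

Call:
step_arm(delta_pos=[[0,0,0],[0,0,0]], turn=[0,0], grip=0.77)

```text
time: 5.25
ee_pos: [0.4896, 0.216, 0.1104]
eef_rot: [0.588, 0.809, 0.0, 0.0]
ft_force: [-0.2, -0.2, -0.5]
width: 0.021
grip_force: 0.0
```

Call:
step_arm(delta_pos=[[0,0,0],[0,0,0]], turn=[0,0], grip=0.785)

```text
time: 5.45
ee_pos: [0.4895, 0.2159, 0.1103]
eef_rot: [0.588, 0.809, 0.0, 0.0]
ft_force: [0.7, -0.0, 0.2]
width: 0.0195
grip_force: 0.0
```

Call:
step_arm(delta_pos=[[0,0,0],[0,0,0]], turn=[0,0], grip=0.8)

```text
time: 5.65
ee_pos: [0.4897, 0.2159, 0.1104]
eef_rot: [0.588, 0.809, 0.0, 0.0]
ft_force: [0.0, 0.4, 0.1]
width: 0.0176
grip_force: 0.3
```

Call:
step_arm(delta_pos=[[0,0,0],[0,0,0]], turn=[0,0], grip=0.81)

```text
time: 5.85
ee_pos: [0.4898, 0.216, 0.1105]
eef_rot: [0.588, 0.809, 0.0, 0.0]
ft_force: [0.8, 0.3, 0.9]
width: 0.0168
grip_force: 0.6
```

Call:
step_arm(delta_pos=[[0,0,0],[0,0,0],[0,0,0]], turn=[0,0,0], grip=0.83)

```text
time: 6.15
ee_pos: [0.4898, 0.2159, 0.1105]
eef_rot: [0.588, 0.809, 0.0, 0.0]
ft_force: [1.7, 0.6, 1.6]
width: 0.0156
grip_force: 5.0
```

Call:
step_arm(delta_pos=[[0,0,0],[0,0,0]], turn=[0,0], grip=1, newtons=15)

```text
time: 6.35
ee_pos: [0.4897, 0.216, 0.1105]
eef_rot: [0.588, 0.809, 0.0, 0.0]
ft_force: [1.5, 0.1, 1.5]
width: 0.0159
grip_force: 15.0
```

Call:
step_arm(delta_pos=[[0,0,0],[0,0,0],[0,0,0],[0,0,0]], turn=[0,0,0,0], newtons=35)

```text
time: 6.75
ee_pos: [0.4897, 0.216, 0.1105]
eef_rot: [0.588, 0.809, 0.0, 0.0]
ft_force: [1.2, -0.3, 3.4]
width: 0.0156
grip_force: 35.0
```

Call:
step_arm(delta_pos=[[0,0,0.02],[0,0,0.04],[0,0,0.06],[0,0,0.08],[0,0,0.1],[0,0,0.1],[0,0,0.1],[0,0,0.08],[0,0,0.05],[0,0,0.02],[0,0,0],[0,0,0]], turn=[0,0,0,0,0,0,0,0,0,0,0,0])

```text
time: 7.95
ee_pos: [0.4895, 0.2159, 0.1265]
eef_rot: [0.588, 0.809, 0.0, -0.0]
ft_force: [-0.1, -0.2, -2.2]
width: 0.0154
grip_force: 35.0
```

```bash
python3 - <<'E'
from st import *
st()
s=camera("scene")
b=cv2.resize(s["image"][185:295,235:335],None,fx=5,fy=5,interpolation=2)
cv2.imwrite("pics/s4.png",b[:,:,::-1])
E
```

```text
7.95 tcp [0.4895 0.2159 0.1265] yaw y 17.93 z [-0.  0. -1.] w 0.0154 gf 34.980902429670095 F [-0.12 -0.24 -2.2 ] q [-0.76  0.21  0.29  1.83 -0.07  1.11 -0.13]
```

View pics/s4.png

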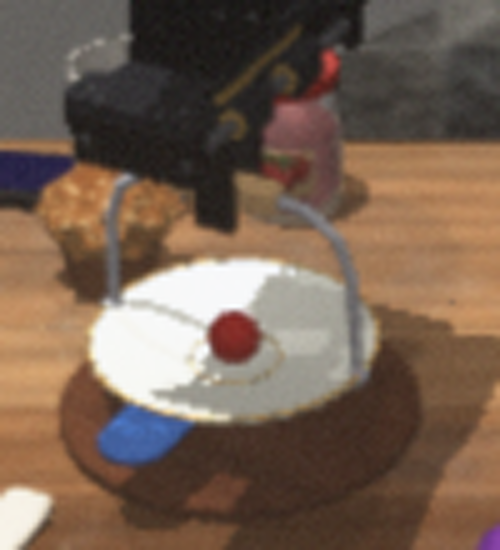

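The dish is off the board and level, with the ball at (235,338) in the centre of the ring. I continue lifting to about 10 cm.

Call:
step_arm(delta_pos=[[0,0,0.04],[0,0,0.08],[0,0,0.12],[0,0,0.16],[0,0,0.2],[0,0,0.2],[0,0,0.2],[0,0,0.2],[0,0,0.2],[0,0,0.2],[0,0,0.2],[0,0,0.2]], turn=[0,0,0,0,0,0,0,0,0,0,0,0])

```text
time: 9.2
ee_pos: [0.4895, 0.2159, 0.177]
eef_rot: [0.588, 0.809, 0.0, 0.0]
ft_force: [0.3, 0.2, -1.9]
width: 0.0156
grip_force: 35.0
```

Call:
step_arm(delta_pos=[[0,0,0.2],[0,0,0.2],[0,0,0.2],[0,0,0.2],[0,0,0.16],[0,0,0.12],[0,0,0.08],[0,0,0.04],[0,0,0.02],[0,0,0],[0,0,0],[0,0,0]], turn=[0,0,0,0,0,0,0,0,0,0,0,0])

```text
time: 10.4
ee_pos: [0.4895, 0.2159, 0.2069]
eef_rot: [0.588, 0.809, -0.0, -0.0]
ft_force: [-0.4, -0.2, -2.6]
width: 0.0156
grip_force: 35.0
```

```bash
python3 - <<'E'
from st import *
st()
s=camera("scene")
b=cv2.resize(s["image"][165:285,235:335],None,fx=5,fy=5,interpolation=2)
cv2.imwrite("pics/s5.png",b[:,:,::-1])
c=camera("top")
print([P(s,387,v).round(4) for v in (270,271,272,273,274)])
E
```

```text
10.4 tcp [0.4895 0.2159 0.2069] yaw y 17.93 z [-0. -0. -1.] w 0.0156 gf 34.981032656505704 F [-0.45 -0.21 -2.65] q [-0.77  0.14  0.3   1.74 -0.04  1.27 -0.15]
[array([ 0.6171, -0.0497,  0.0585]), array([ 0.616 , -0.0508,  0.0565]), array([ 0.6159, -0.051 ,  0.0535]), array([ 0.6165, -0.0508,  0.0499]), array([ 0.6166, -0.051 ,  0.0468])]
```

View pics/s5.png

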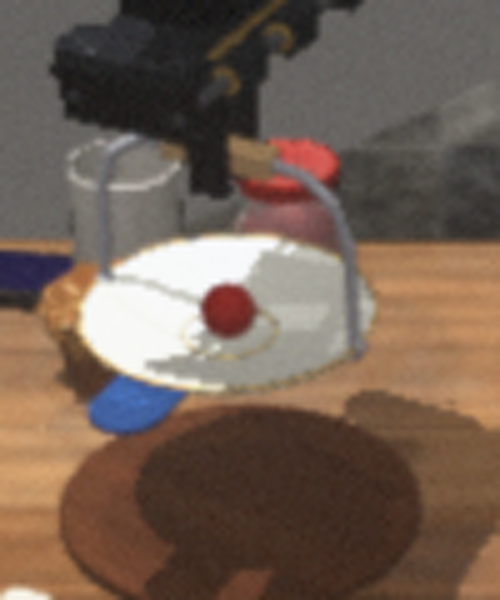

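The dish is about 96 mm up and level, the ball is inside the ring, and the bell is at (0.616,-0.051). The lip yaw needs to go from -162° to -65°, which is +14.1 units of turn.

Call:
step_arm(delta_pos=[[0,0,0],[0,0,0],[0,0,0],[0,0,0],[0,0,0],[0,0,0],[0,0,0],[0,0,0],[0,0,0],[0,0,0],[0,0,0],[0,0,0]], turn=[0.03,0.07,0.11,0.15,0.19,0.23,0.26,0.28,0.3,0.3,0.3,0.3])

```text
time: 11.7
ee_pos: [0.4896, 0.2159, 0.2071]
eef_rot: [0.458, 0.889, 0.0, 0.0]
ft_force: [-0.2, 0.6, -3.0]
width: 0.0157
grip_force: 35.0
```

Call:
step_arm(delta_pos=[[0,0,0],[0,0,0],[0,0,0],[0,0,0],[0,0,0],[0,0,0],[0,0,0],[0,0,0],[0,0,0],[0,0,0],[0,0,0],[0,0,0]], turn=[0.3,0.3,0.3,0.3,0.3,0.3,0.3,0.3,0.3,0.3,0.3,0.3])

```text
time: 12.9
ee_pos: [0.4896, 0.2159, 0.207]
eef_rot: [0.257, 0.966, 0.0, 0.0]
ft_force: [0.2, -0.4, -2.7]
width: 0.0158
grip_force: 35.0
```

```bash
python3 st.py
```

```text
12.9 tcp [0.4896 0.2159 0.207 ] yaw y 60.18 z [ 0.  0. -1.] w 0.0158 gf 34.981374107301235 F [ 0.2  -0.4  -2.68] q [-0.72  0.14  0.25  1.73 -0.04  1.27  0.58]
```

Call:
step_arm(delta_pos=[[0,0,0],[0,0,0],[0,0,0],[0,0,0],[0,0,0],[0,0,0],[0,0,0],[0,0,0],[0,0,0],[0,0,0],[0,0,0],[0,0,0]], turn=[0.3,0.3,0.3,0.3,0.3,0.3,0.3,0.3,0.3,0.3,0.3,0.3])

```text
time: 14.1
ee_pos: [0.4896, 0.2159, 0.2071]
eef_rot: [0.044, 0.999, 0.0, -0.0]
ft_force: [0.0, 0.8, -2.7]
width: 0.0158
grip_force: 35.0
```

Call:
step_arm(delta_pos=[[0,0,0],[0,0,0],[0,0,0],[0,0,0],[0,0,0],[0,0,0],[0,0,0],[0,0,0],[0,0,0],[0,0,0],[0,0,0],[0,0,0]], turn=[0.3,0.3,0.3,0.3,0.3,0.3,0.3,0.3,0.3,0.28,0.26,0.23])

```text
time: 15.3
ee_pos: [0.4896, 0.2159, 0.2071]
eef_rot: [-0.163, 0.987, 0.0, -0.0]
ft_force: [-1.5, 0.3, -1.8]
width: 0.0158
grip_force: 35.0
```

Call:
step_arm(delta_pos=[[0,0,0],[0,0,0],[0,0,0],[0,0,0],[0,0,0],[0,0,0],[0,0,0],[0,0,0],[0,0,0],[0,0,0],[0,0,0],[0,0,0]], turn=[0.2,0.17,0.14,0.11,0.08,0.05,0.02,0,0,0,0,0])

```text
time: 16.5
ee_pos: [0.4896, 0.2159, 0.2071]
eef_rot: [-0.207, 0.978, 0.0, -0.0]
ft_force: [0.5, -0.1, -1.8]
width: 0.0157
grip_force: 35.0
```

```bash
python3 - <<'E'
from st import *
st()
s=camera("scene");c=camera("top")
b=cv2.resize(s["image"][165:305,235:415],None,fx=4,fy=4,interpolation=2)
cv2.imwrite("pics/s6.png",b[:,:,::-1])
# blue lip pixels and bell
for cc in(s,c):
    h=cv2.cvtColor(cc["image"],cv2.COLOR_RGB2HSV);v,u=np.nonzero((h[...,0]>100)&(h[...,0]<120)&(h[...,1]>150)&(h[...,2]>90))
    L=np.array([P(cc,a,b) for a,b in zip(u,v)]).reshape(-1,3);L=L[(L[:,2]>.06)&(L[:,2]<.25)]
    if len(L):m=np.median(L,0);d=m[:2]-[.4895,.216];print(len(L),m.round(3),np.degrees(np.arctan2(d[1],d[0])))
E
```

```text
16.5 tcp [0.4896 0.2159 0.2071] yaw y 113.91 z [-0.  0. -1.] w 0.0157 gf 34.98091472312808 F [ 0.51 -0.12 -1.83] q [-0.67  0.14  0.18  1.73 -0.03  1.27  1.51]
```

View pics/s6.png

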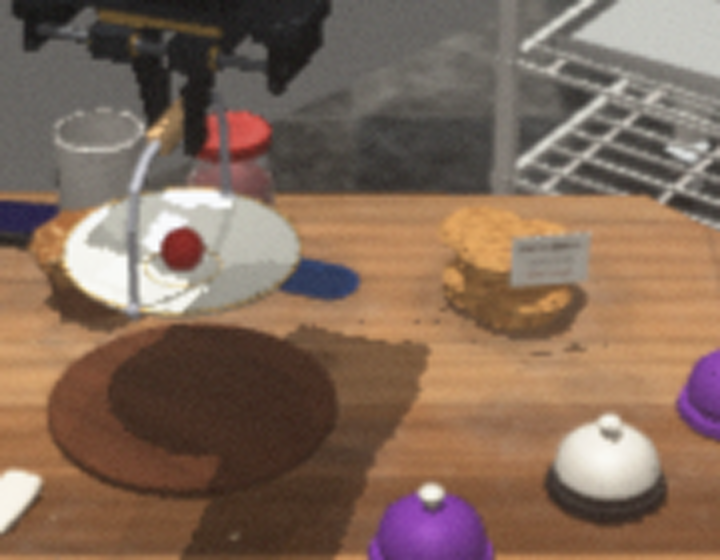

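The lip at (325,280) points at the white bell. The dish is level and the ball at (182,250) lies in the ring. The lip yaw is -66° against a target of -65°, well inside the tolerance of about ±9°.

```bash
python3 -c "
from bench import *
print(close_job())"
```

```text
the job is handed in; nothing more can be done
None
```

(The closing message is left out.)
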